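# Hold a bayonet lid at its vent position

### The job

Stand the box-shaped metal humidity canister upright in the rectangular recess of the bench cradle, fully down on its floor, then push the white plastic bayonet lid straight down into its mouth until the cover rests on the rim. Twist the lid clockwise (seen from above) against the spring to the vent position half way to the lock, some 38 degrees, never on to the lock, and keep gripping it there: finish while holding the lid steady, as it springs back if let go. Leave the book, the jar and the bookend where they are.

Things in the scene. Friction and masses are not known exactly. Their poses are not given: they have to be found in the camera images.
- cradle: Wooden plate fixed to the bench, 120 x 110 x 22 mm (x, y, z). Origin: centre of its underside, at bench height; z up. In its middle a rectangular recess 73 (along its x) x 63 mm (along its y) with a chamfered mouth, 14 mm deep, so the recess floor is 8 mm above the origin.
- canister: Loose box-shaped aluminium canister, 70 (x) x 60 (y) x 70 mm high, 0.32 to 0.52 kg, open round mouth up. Origin: centre of its underside; z up. Fits the recess with its x along the cradle's x, either way round, 1.5 mm play each side. Stands on the bench at first.
- mouth (a point): Centre of the canister's mouth, on its axis at the rim, 70 mm above its underside; axes as the canister's. The mouth is 45 mm across, in a flange 5 mm thick with two notches, 13 mm wide and reaching 27 mm from the axis, at the canister's +x and -x sides, for the lid's lugs.
- ring (a joint): Sprung ring inside the canister, turned by the lid's lugs; grows clockwise (from above). The lid turns about 0.12 rad freely, then pushes the ring along. 0 rest; 0.55 half way (vent position); 0.9 and more counts as locked; 1.1 end stop. The spring pushes it back to 0: 0.05 N m at 0, 0.105 N m at half way.
- lid: Loose white plastic lid, 52 mm high, 0.07 to 0.12 kg, standing on its nose. Origin: centre of the nose's underside; z up. Plug 41 mm across (nose tapers to 32 mm over the lowest 4 mm) with two lugs, 8 mm wide, 25.5 mm from the axis, at +x and -x, 4 to 9 mm up. Cover disc 56 mm across, 16 to 22 mm up. Inserted, either way round, its origin is 54 mm above the canister's.
- lid_grip (a point): Point in the lid's bar grip, on the lid's axis, 38 mm above its origin; axes as the lid's. The bar stands on the disc, 22 to 52 mm above the origin, 50 mm long along x (so it points along the lugs) and 14 mm thick: pinch it along y. Once turned, the lugs lie under the flange with 2 mm vertical play.
- book: Bystander: brown hardback book lying flat, 130 x 190 x 34 mm. Origin: centre of its underside.
- jar: Bystander: amber glass jar with a metal cap, 68 mm in diameter, 85 mm high. Origin: centre of its underside.
- bookend: Bystander: white L-shaped steel bookend, 110 x 100 mm foot, 130 mm high upright at its +x end. Origin: centre of its underside.
Not all that is in view belongs to the job. Several things look just like the cradle: the one meant starts farthest to the robot's right. Leave any blue look-alike of the lid alone.

How it is judged (in metres and radians):
On the way, in this order (a step that is already met when the one before it is completed fails the run):
1. the canister stands fully down and square in the cradle's recess (horizontal distance between canister and cradle below 0.004 m and z of canister in the frame of cradle below 0.0105 m and angle between canister's own z axis and vertical below 0.04 rad and angle between the x axis of canister and the x axis of cradle, either way round below 0.08 rad), for 0.2 s.
2. the lid is fully in the canister's mouth, not yet turned (all of step 1 and z of lid in the frame of canister between 0.051 and 0.0558 m and horizontal distance between lid and canister below 0.0035 m and angle between the z axis of lid and the z axis of canister, either way round below 0.06 rad and value of joint ring below 0.3 rad), for 0.1 s.
At the end, for the whole second after the job is handed in: Canister in the recess: centred to 4 mm, underside within 2.5 mm of its floor, tilt under 0.04 rad, square to 0.08. Lid in it: centred to 3.5 mm, within 1.8 mm of the rim, level to 0.06. Ring at 0.37 to 0.73 rad. Fingers grip the lid (over 2 N), lid at rest, canister not touched (all of step 1 and z of lid in the frame of canister between 0.051 and 0.0558 m and horizontal distance between lid and canister below 0.0035 m and angle between the z axis of lid and the z axis of canister, either way round below 0.06 rad and value of joint ring between 0.37 and 0.73 rad and contact force between the fingers and lid above 2 N and contact force between the fingers and canister below 1 N and linear speed of lid below 0.02 m/s); the arm keeps its last pose, push and grip.
It fails at once if the lid was turned on to the lock (value of joint ring above 0.9 rad).
It fails at once if the book was disturbed (distance of book from where it was at the start of the episode above 0.02 m or angle between book's own z axis and vertical above 0.2 rad).
It fails at once if the jar was disturbed (distance of jar from where it was at the start of the episode above 0.02 m or angle between jar's own z axis and vertical above 0.2 rad).
It fails at once if the bookend was disturbed (distance of bookend from where it was at the start of the episode above 0.02 m or angle between bookend's own z axis and vertical above 0.2 rad).
It also fails if it takes over 64 s, if anything falls off the work surface, if the arm or the gripper's body presses on something with over 40 N, if the wrist force passes 120 N, or if a joint passes its speed limit or range.

### The arm

A 6-joint arm with a two-finger parallel gripper is mounted at the origin on the work surface. World frame = base frame: x ahead of the robot, y to its left, z up, the work surface at z = 0. Lengths are in mm, angles in rad, forces in N, time in s.
With the tool pointing down it reaches from about 250 to 725 mm from the base axis. Payload 9.7 kg.
Tool frame: the origin (TCP) lies midway between the tips of the shut fingers; the grasp point (between the pads) lies 19 mm behind it (arm.grip_point_offset is the distance from the TCP to the grasp point, in mm); z points along the fingers, y is the line along which they close (so a half turn about z gives the same grasp; the last joint's range is limited). The gripper opens to 85 mm and grips with 20 to 120 N. Pads are 22 mm wide; open, the fingers measure 114 mm over their backs; the gripper's body (76 mm by 85 mm) begins 54 mm behind the grasp point. The pads swing forward as they close: fully open they stand 13 mm farther back than shut.
Start: joints at [1.186, 0.087, 0.176, 1.66, 0, 1.571], TCP at [206.453, 509.778, 195.384] pointing down, gripper open.
Joint ranges: [-3.13, 3.13], [-0.85, 1.81], [-1.15, 1.24], [-2.2, 2.28], [-1.44, 1.52], [-3.14, 3.14]. Speed limits (rad/s): [2.22, 2.22, 2.57, 3.14, 3.14, 3.14].

### API

Orientations are given as [roll, pitch, yaw] about the fixed x, y, z axes, in that order (R = Rz(yaw) Ry(pitch) Rx(roll)).
In Python, from workcell import arm, optics, workorder gives the robot as it stands. The module is installed in compiled form; this text tells all that it offers.
- The arm moves only by the shell command python3 -m handwheel 'ROWS' [FORCE]. ROWS is JSON, a list of rows, each a list of 7 numbers: the turn, a rotation vector about the world's x, y, z as a fraction of full scale, then the shift along the world's x, y, z as a fraction of full scale, then the closure, from -1 (fully open) to 1 (shut). A call has 1 to 10 rows; each row shifts and turns the commanded pose from where the row before left it; what a row does not reach is not made up. Full scale, the value 1, is 30 mm for a shift and 8 degrees for a turn. A row lasts 1/10 s, in which the tool goes at most 50 mm and 8.59 degrees, less where a joint would pass 70% of its speed; a pose out of reach is approached as far as the arm can. A call with a number of a shift or a turn outside -1 to 1 is refused whole. A call with a gripper value outside its range is refused whole. The fingers move at their own pace and stop on an object; FORCE is the grip in N (left out, the last holds). Time passes only in rows, so rows that do not move let the fingers close. It gives the time, the measured TCP pose, the force, the opening and the grip force at its end, in the units of the state.
- arm.sense(): the state, without advancing time (a new reading comes with each control period).
- optics.read_camera(name): name is "scene" or "top" or "wrist"; returns a dict with "frame" (420x560x3 uint8, red, green, blue), "z_map" (420x560 float32, mm along the optical axis (not along the pixel's ray), 0 where there is no reading), "camera_matrix" (3x3 intrinsics, pixels), "k1" (the pictures are not rectified: a ray, as slopes to the right and down, at radius r is drawn at 1 + k1 r^2 times it, then the intrinsics apply), "rvec" (rotation vector, rad) and "tvec" (3), from world to camera coordinates, as OpenCV has them. Camera axes: x right, y down, z forward; pixel columns grow to the right and rows downward; lengths in mm; the calibration is good to about 2 mm. A picture is of the moment at which its call begins.
- workorder.sign_off(): hands the job in; it is judged then, once.
The state is a dict: "time": time; "joint_positions": joint angles; "qd": joint speeds; "joint_torque": joint torques, N m; "tool_pos": TCP position; "orientation": TCP orientation; "wrist_force": force on the tool from outside, world axes, zero at the start; "torque": the same for the moment, N m; "width": finger opening in mm; "gripper_force": force on a finger pad.
Only numpy, scipy, OpenCV 4.12 (cv2) and the standard library are available. Lean on these libraries where they do the work, as an engineer would, in place of code of your own. Each camera call takes 0.05 s, during which the arm holds its last target. There are 200 camera calls.

## Working session

There is one attempt and no reset: what is moved stays moved. The work goes in short steps, Python scripts to look and compute and a shell command to move; the robot and the scene stay as the last step left them, time stands still between calls to the robot, and variables do not carry over. Pictures are saved under pics/ and viewed, at most 10 in all, crops included, and the job is handed in when it is done.

```bash
mkdir -p pics; cat > h.py <<'E'
import numpy as np,cv2
from workcell import arm,optics,workorder
def cam(n):
    d=optics.read_camera(n); d['R']=cv2.Rodrigues(np.array(d['rvec'],float))[0]; d['t']=np.array(d['tvec'],float).ravel(); d['K']=np.array(d['camera_matrix'],float); d['D']=np.array([d['k1'],0,0,0],float); return d
def rays(d,uv):
    s=cv2.undistortPoints(np.array(uv,float).reshape(-1,1,2),d['K'],d['D']).reshape(-1,2)
    return np.c_[s,np.ones(len(s))]@d['R'], -d['R'].T@d['t']
def onz(d,uv,z):
    r,c=rays(d,uv); return c+r*((z-c[2])/r[:,2])[:,None]
def cloud(d):
    h,w=d['z_map'].shape; u,v=np.meshgrid(np.arange(w),np.arange(h)); uv=np.c_[u.ravel(),v.ravel()]
    r,c=rays(d,uv); return (c+r*d['z_map'].ravel()[:,None]).reshape(h,w,3)
def save(n,f,s=1): cv2.imwrite('pics/'+n,cv2.resize(f[:,:,::-1],None,fx=s,fy=s,interpolation=cv2.INTER_CUBIC))
E
python3 - <<'E'
from h import *
for n in('top','scene'):
    d=cam(n); save(n+'0.png',d['frame'],1.0); np.savez(n+'0.npz',**{k:d[k] for k in('frame','z_map','K','D','R','t')}); print(n,-d['R'].T@d['t'],d['K'].tolist(),d['k1'])
print(arm.sense())
E
```

```text
top [ 434.28172727  -12.41490496 1163.74931986] [[456.64462525881515, 0.0, 285.3465873213861], [0.0, 456.64462525881515, 211.9564692004527], [0.0, 0.0, 1.0]] -0.13809255553259822
scene [1130.25845787  135.40064812 1031.42518822] [[463.52619553914053, 0.0, 282.60913591847844], [0.0, 463.52619553914053, 203.89998208881042], [0.0, 0.0, 1.0]] 0.0257235708010778
{'time': 0.1, 'joint_positions': array([1.18601719e+00, 8.74254696e-02, 1.75178843e-01, 1.65982040e+00,
       1.02243207e-05, 1.57078611e+00]), 'qd': array([ 0.00021706, -0.00173164,  0.00264494,  0.00074786, -0.00023205,
        0.00025697]), 'joint_torque': array([ 6.32262836e-04, -5.21562839e+01,  4.65655124e+01,  1.59118522e-02,
        6.64218828e-05, -4.86679915e-05]), 'tool_pos': array([206.34033872, 509.53520325, 194.72507525]), 'orientation': array([-3.14032195e+00, -1.02372943e-05,  2.75682372e+00]), 'wrist_force': array([ 0.57199386, -0.46171987, -0.1339137 ]), 'torque': array([-0.00183021, -0.005853  , -0.0123657 ]), 'gripper_force': 0.0, 'width': 85.0493229685642}
```

View pics/top0.png

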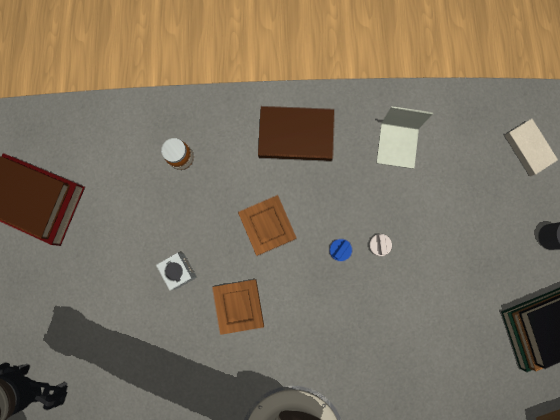

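View pics/scene0.png

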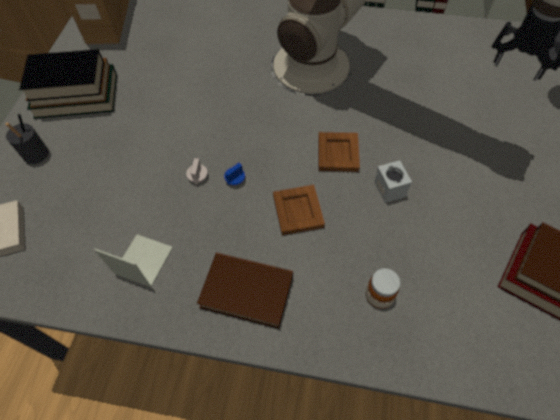

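Top view: two look-alike cradles, at (267,225) and (238,306). +y is to the left in this picture, so the one at (267,225) is farther to the robot's right. The canister is at (174,271), the white lid at (381,244) and the blue look-alike at (340,250). I'll measure these and confirm the cradle in a crop.

```bash
python3 - <<'E'
from h import *
L={}
for n in('top','scene'):
    L[n]=dict(np.load(n+'0.npz')); L[n]['c']=cloud(L[n])
T=L['top'];C=T['c'];S=L['scene']
print('bench z',np.median(C[180:200,320:330,2]),'scene',np.median(S['c'][250:260,180:190,2]))
hsv=cv2.cvtColor(T['frame'],cv2.COLOR_RGB2HSV)
def rect(n,mask,seed,z,r=45):
    d=L[n];m=np.zeros(mask.shape,np.uint8);x,y=seed;m[y-r:y+r,x-r:x+r]=mask[y-r:y+r,x-r:x+r]
    k,lab,st,ce=cv2.connectedComponentsWithStats(m);i=1+np.argmax(st[1:,4])
    cn=max(cv2.findContours((lab==i).astype(np.uint8),cv2.RETR_EXTERNAL,cv2.CHAIN_APPROX_NONE)[0],key=len).reshape(-1,2)
    p=onz(d,cn,z)[:,:2].astype(np.float32); (c,s,a)=cv2.minAreaRect(p)
    if s[0]<s[1]: s=s[::-1];a+=90
    print(n,seed,z,'c',np.round(c,1),'size',np.round(s,1),'long axis deg',round((a+90)%180-90,1),'z',np.round(np.percentile(d['c'][lab==i][:,2],[5,50,95]),1))
wood=((hsv[...,0]<16)&(hsv[...,1]>120)&(hsv[...,2]>60)).astype(np.uint8)
wood=cv2.morphologyEx(wood,cv2.MORPH_CLOSE,np.ones((5,5)))
for s in((267,225),(238,306)): rect('top',wood,s,22)
wh=((hsv[...,1]<50)&(hsv[...,2]>150)).astype(np.uint8)
rect('top',wh,(174,271),70,30); rect('top',((C[...,2]>62)&(C[...,2]<90)).astype(np.uint8),(174,271),70,30)
rect('top',(C[...,2]>15).astype(np.uint8),(381,244),20,20)
rect('top',((C[...,2]>38)).astype(np.uint8),(381,244),52,20)
hs=cv2.cvtColor(S['frame'],cv2.COLOR_RGB2HSV)
w2=((hs[...,0]<16)&(hs[...,1]>120)&(hs[...,2]>50)).astype(np.uint8);w2=cv2.morphologyEx(w2,cv2.MORPH_CLOSE,np.ones((5,5)))
for s in((299,210),(339,152)): rect('scene',w2,s,22,40)
rect('scene',((S['c'][...,2]>62)&(S['c'][...,2]<90)).astype(np.uint8),(394,175),70,30)
rect('scene',(S['c'][...,2]>38).astype(np.uint8),(197,170),52,20)
f=T['frame']
a=[cv2.resize(f[y-32:y+32,x-32:x+32],(390,390),interpolation=cv2.INTER_CUBIC) for x,y in((267,225),(174,271))]
b=cv2.resize(f[210:274,320:410],(390,277),interpolation=cv2.INTER_CUBIC)
o=np.zeros((600,800,3),np.uint8);o[:390,:390]=a[0];o[:390,400:790]=a[1]
o[395:600,:]=0;b=cv2.resize(b,(288,205));o[395:600,:288]=b
b=cv2.resize(S['frame'][140:200,170:260],(300,200));o[395:595,300:600]=b
save('crop1.png',o)
E
```

```text
bench z 0.804796391993932 scene 1.7546455616349022
top (267, 225) 22 c [534.5  50. ] size [119.  109.1] long axis deg 21.7 z [ 6.1 20.9 25.8]
top (238, 306) 22 c [333.3 126.8] size [119.6 110.6] long axis deg 8.5 z [ 6.  20.6 25.5]
top (174, 271) 70 c [424.7 276.6] size [70.8 60.5] long axis deg 28.5 z [59.8 70.3 73.9]
top (174, 271) 70 c [424.7 275. ] size [71.4 63.4] long axis deg 27.6 z [65.9 70.2 73.8]
top (381, 244) 20 c [ 476.7 -233.3] size [55.8 52.7] long axis deg 88.1 z [19.7 24.6 55.3]
top (381, 244) 52 c [ 476.5 -231.9] size [50.2 17.8] long axis deg 5.4 z [42.5 52.2 55.9]
scene (299, 210) 22 c [537.3  51.2] size [127.1 108.3] long axis deg 21.8 z [ 7.5 21.6 26.2]
scene (339, 152) 22 c [337.4 128.9] size [129.1 106.7] long axis deg 8.7 z [ 7.4 21.8 26.7]
scene (394, 175) 70 c [424.9 274.3] size [75.8 65.4] long axis deg 28.5 z [64.3 71.2 74.3]
scene (197, 170) 52 c [ 477.7 -231.4] size [58.2 18.2] long axis deg 4.8 z [39.7 52.4 55.9]
```

View pics/crop1.png

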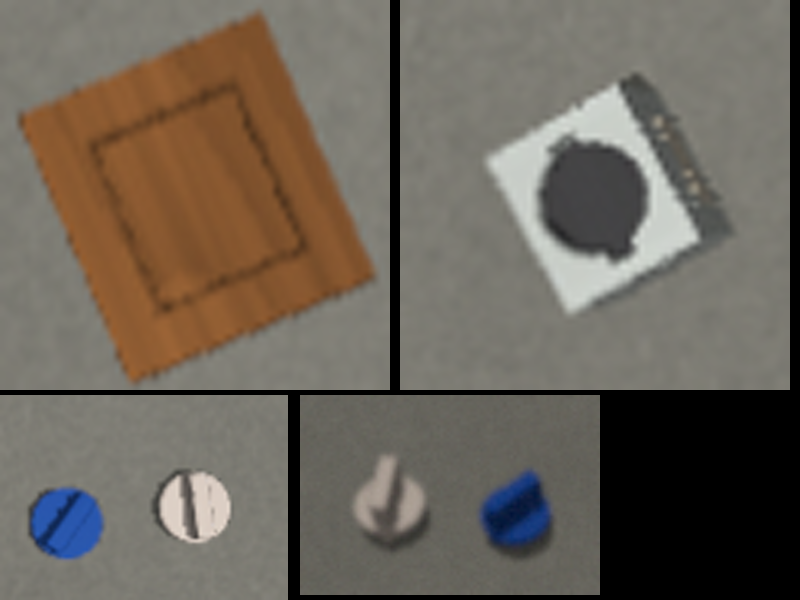

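The enlarged crop confirms it. The cradle meant is the one at top (267,225), with its long side at 21.7°. The canister's notches lie along its long side. The white lid is the right-hand one, its bar at about 5°. The other cradle at (238,306) and the blue lid at (340,250) are decoys.

```bash
python3 -m handwheel '[[0,0,0.63,0.72,-0.78,-0.15,-1],[0,0,0.63,0.72,-0.78,-0.15,-1],[0,0,0.63,0.72,-0.78,-0.15,-1],[0,0,0.63,0.72,-0.78,-0.15,-1],[0,0,0.63,0.72,-0.78,-0.15,-1],[0,0,0.63,0.72,-0.78,-0.15,-1],[0,0,0.63,0.72,-0.78,-0.15,-1],[0,0,0.63,0.72,-0.78,-0.15,-1],[0,0,0.63,0.72,-0.78,-0.15,-1],[0,0,0.63,0.72,-0.78,-0.15,-1]]'; python3 -m handwheel '[[0,0,0,0,0,0,-1],[0,0,0,0,0,0,-1]]'
python3 - <<'E'
from h import *
print(arm.sense()['joint_positions'])
d=cam('wrist');save('w1.png',d['frame']);C=cloud(d)
g=cv2.cvtColor(d['frame'],cv2.COLOR_RGB2HSV)
for lo,hi in((60,80),):
    m=((C[...,2]>lo)&(C[...,2]<hi)&(d['z_map']>0)&(np.hypot(C[...,0]-424,C[...,1]-276)<60)).astype(np.uint8)
    cn=max(cv2.findContours(m,cv2.RETR_EXTERNAL,cv2.CHAIN_APPROX_NONE)[0],key=len).reshape(-1,2)
    print(cn.min(0),cn.max(0),cv2.minAreaRect(onz(d,cn,70)[:,:2].astype(np.float32)))
E
```

```text
time: 1.1
tool_pos: [423.1, 274.6, 149.9]
orientation: [-3.142, -0.0, -2.643]
wrist_force: [-1.3, 1.0, 0.3]
width: 85.2
gripper_force: 0.0
time: 1.3
tool_pos: [422.5, 275.3, 150.0]
orientation: [3.141, -0.001, -2.649]
wrist_force: [0.2, -0.2, -0.0]
width: 85.6
gripper_force: 0.0
[ 5.77247908e-01 -3.36792212e-02 -3.52140383e-02  1.57018048e+00
  2.27378748e-04  8.48897545e-02]
[238 160] [316 246] ((422.8646545410156, 275.6285095214844), (71.13290405273438, 60.20363235473633), 28.3142032623291)
```

View pics/w1.png

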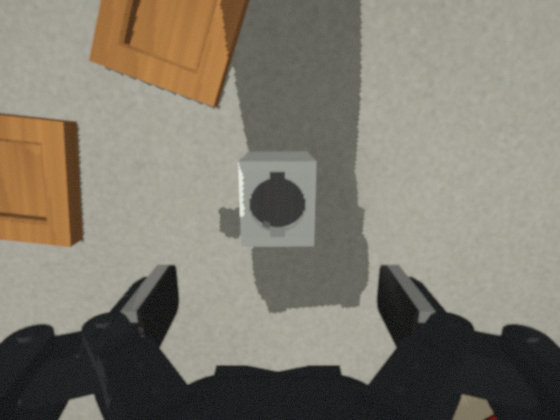

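The wrist view shows the canister centred between the fingers around (277,203), and the measured 71x60 mm matches. I'll go down and grip.

```bash
python3 -m handwheel '[[0,0,0,0,0,-0.8,-1],[0,0,0,0,0,-0.8,-1],[0,0,0,0,0,-0.8,-1],[0,0,0,0,0,-0.8,-1],[0,0,0,0,0,-0.8,-1],[0,0,0,0,0,0,-1],[0,0,0,0,0,0,0],[0,0,0,0,0,0,1],[0,0,0,0,0,0,1],[0,0,0,0,0,0,1]]' 45
python3 -m handwheel '[[0,0,0,0,0,0,1],[0,0,0,0,0,0,1],[0,0,0,0,0,0,1],[0,0,0,0,0,0.5,1],[0,0,0,0,0,0.8,1],[0,0,0,0,0,0.8,1],[0,0,0,0,0,0.4,1],[0,0,0,0,0,0,1]]'
```

```text
time: 2.35
tool_pos: [423.7, 277.7, 33.5]
orientation: [3.139, 0.005, -2.646]
wrist_force: [-0.1, 2.1, 10.3]
width: 28.2
gripper_force: 4.1
time: 3.15
tool_pos: [423.3, 276.3, 107.5]
orientation: [3.141, 0.003, -2.647]
wrist_force: [0.0, 0.5, -0.3]
width: 0.2
gripper_force: 0.0
```

```bash
python3 -m handwheel '[[0,0,0,0,0,0.9,-1],[0,0,0,0,0,0.9,-1],[0,0,0,0,0,0,-1],[0,0,0,0,0,0,-1],[0,0,0,0,0,0,-1]]' 
python3 - <<'E'
from h import *
d=cam('wrist');C=cloud(d);t=cam('top')
o=np.zeros((420,800,3),np.uint8);o[:,:560]=d['frame'];o[:240,560:]=cv2.resize(t['frame'][235:315,130:210],(240,240));save('w2.png',o)
E
```

```text
time: 3.65
tool_pos: [422.0, 275.5, 157.8]
orientation: [-3.141, -0.002, -2.647]
wrist_force: [-0.3, -0.2, -0.4]
width: 72.6
gripper_force: 0.0
```

View pics/w2.png

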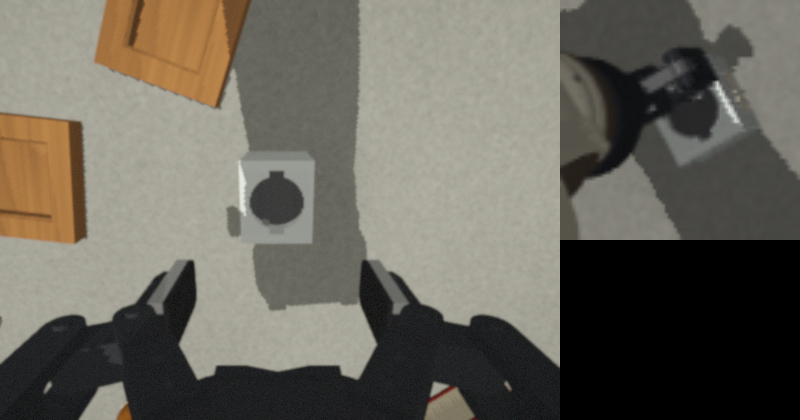

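```bash
python3 - <<'E'
from h import *
s=arm.sense();print(s['tool_pos'],s['orientation'],s['width'])
for n in('top','scene'):
    d=cam(n);C=cloud(d);h=cv2.cvtColor(d['frame'],cv2.COLOR_RGB2HSV)
    for z in(150,s['tool_pos'][2]): 
        p=np.array([*s['tool_pos'][:2],z]);print(n,z,cv2.projectPoints(p,d['rvec'],d['tvec'],d['K'],d['D'])[0].ravel())
    for a in range(150,215,10):
        m=(C[...,2]>a)&(C[...,2]<a+10)&(np.hypot(C[...,0]-422,C[...,1]-276)<110)&(d['z_map']>0)
        if m.sum():
            v,u=np.nonzero(m);print(n,a,m.sum(),C[m].min(0).round(),C[m].max(0).round(),(u.min(),u.max(),v.min(),v.max()))
d=cam('wrist');C=cloud(d);print('wrist cam',-d['R'].T@d['t'],d['R'][2])
for uv in((185,270),(178,300),(372,270),(380,300)): print(uv,C[uv[1],uv[0]])
print(cv2.projectPoints(s['tool_pos'],d['rvec'],d['tvec'],d['K'],d['D'])[0].ravel())
E
```

```text
[421.98769174 275.44901446 158.02648993] [-3.14139566e+00 -2.05373099e-03 -2.64674750e+00] 84.62385538277603
top 150 [164.07135075 272.79998374]
top 158.02648993362106 [163.07038368 272.86205873]
top 200 1 [439. 229. 208.] [439. 229. 208.] (np.int64(178), np.int64(178), np.int64(265), np.int64(265))
top 210 5 [434. 224. 213.] [443. 232. 218.] (np.int64(176), np.int64(179), np.int64(263), np.int64(267))
scene 150 [400.67539975 154.26427486]
scene 158.02648993362106 [401.38031802 152.17794237]
scene 200 5 [394. 235. 208.] [448. 319. 209.] (np.int64(387), np.int64(426), np.int64(131), np.int64(145))
scene 210 42 [392. 226. 211.] [454. 330. 220.] (np.int64(384), np.int64(432), np.int64(127), np.int64(146))
wrist cam [359.27507174 242.42217691 337.69974394] [ 0.24542917  0.13180967 -0.96041175]
(185, 270) [5.55346384e+02 2.32321594e+02 3.32726653e-01]
(178, 300) [447.99392403 241.70006985 209.86706682]
(372, 270) [457.40395063 413.13861429   0.89286452]
(380, 300) [405.64843916 316.11051595 213.00203068]
[276.41149607 240.62616259]
```

The open fingertips measure about 50 mm above the reported TCP, so they closed above the canister. I'll shut the gripper and check where the tips really are.

```bash
cat > tips.py <<'E'
from h import *
s=arm.sense();p=s['tool_pos'];print(p,s['width'])
for n in('scene','wrist','top'):
    d=cam(n);C=cloud(d)
    m=(C[...,2]>p[2]-60)&(C[...,2]<p[2]+75)&(C[...,2]>85)&(np.hypot(C[...,0]-p[0],C[...,1]-p[1])<75)&(d['z_map']>0)
    Q=C[m]; 
    if len(Q)==0: print(n,'none');continue
    o=np.argsort(Q[:,2]);print(n,len(Q),Q[o[:5]].round().tolist(),np.percentile(Q[:,2],[1,5,20]).round(), Q[o[:40]].mean(0).round(1))
E
python3 -m handwheel '[[0,0,0,0,0,0,1],[0,0,0,0,0,0,1],[0,0,0,0,0,0,1],[0,0,0,0,0,0,1],[0,0,0,0,0,0,1],[0,0,0,0,0,0,1]]'; python3 tips.py
```

```text
time: 4.5
tool_pos: [422.5, 275.8, 159.4]
orientation: [3.142, 0.0, -2.647]
wrist_force: [-0.8, 0.4, 0.5]
width: 0.2
gripper_force: 0.0
[422.4592386  275.78216057 159.40432208] 0.231015604989027
scene 116 [[430.0, 274.0, 198.0], [429.0, 282.0, 199.0], [431.0, 278.0, 200.0], [429.0, 273.0, 200.0], [432.0, 275.0, 201.0]] [199. 203. 209.] [430.2 275.2 207.3]
wrist 2684 [[413.0, 272.0, 198.0], [412.0, 272.0, 199.0], [413.0, 272.0, 199.0], [412.0, 273.0, 199.0], [415.0, 268.0, 199.0]] [200. 204. 211.] [412.4 271.6 199.8]
top 8 [[418.0, 267.0, 205.0], [412.0, 273.0, 207.0], [414.0, 268.0, 208.0], [420.0, 265.0, 209.0], [416.0, 264.0, 214.0]] [205. 205. 207.] [417.5 265.8 214.1]
```

The shut tips are at z≈198 while the reported TCP is 159.4. The real tip is therefore 39 mm above the reported TCP, along the tool axis. I'll use z_tip = z_reported + 39 from here and regrasp.

```bash
python3 -c "
from workcell import arm;print(arm.grip_point_offset)"; python3 -m handwheel '[[0,0,0,0,0,0,-1],[0,0,0,0,0,0,-1],[0,0,0,0,0,0,-1],[0,0,0,0,0,-0.8,-1],[0,0,0,0,0,-0.8,-1],[0,0,0,0,0,-0.8,-1],[0,0,0,0,0,-0.8,-1],[0,0,0,0,0,-0.8,-1],[0,0,0,0,0,-0.8,-1],[0,0,0,0,0,0,-1]]' 45
python3 -m handwheel '[[0,0,0,0,0,-0.6,-1],[0,0,0,0,0,-0.2,-1],[0,0,0,0,0,0,-1],[0,0,0,0,0,0,1],[0,0,0,0,0,0,1],[0,0,0,0,0,0,1],[0,0,0,0,0,0,1],[0,0,0,0,0,0,1]]'
```

```text
18.700000000000003
time: 5.65
tool_pos: [420.6, 274.6, 12.3]
orientation: [-3.141, -0.005, -2.647]
wrist_force: [-0.5, 0.0, -0.1]
width: 85.8
gripper_force: 0.0
time: 6.45
tool_pos: [423.2, 276.1, -7.3]
orientation: [-3.141, 0.002, -2.647]
wrist_force: [1.1, -1.3, 7.1]
width: 59.7
gripper_force: 51.0
```

```bash
python3 -m handwheel '[[0,0,0,0,0,0.5,1],[0,0,0,0,0,0.8,1],[0,0,0,0,0,0.8,1],[0,0,0,0,0,0.2,1]]' 60
python3 -m handwheel '[[0,0,-0.09,0.41,-0.84,0,1],[0,0,-0.09,0.41,-0.84,0,1],[0,0,-0.09,0.41,-0.84,0,1],[0,0,-0.09,0.41,-0.84,0,1],[0,0,-0.09,0.41,-0.84,0,1],[0,0,-0.09,0.41,-0.84,0,1],[0,0,-0.09,0.41,-0.84,0,1],[0,0,-0.09,0.41,-0.84,0,1],[0,0,-0.09,0.41,-0.84,0,1],[0,0,0,0,0,0,1]]'
python3 -m handwheel '[[0,0,0,0,0,0,1],[0,0,0,0,0,0,1]]'
cat > look.py <<'E'
import sys
from h import *
s=arm.sense();print(s['tool_pos'],np.degrees(s['orientation'][2])%180,s['width'])
d=cam('wrist');C=cloud(d);save(sys.argv[1],d['frame'])
h=cv2.cvtColor(d['frame'],cv2.COLOR_RGB2HSV)
def rect(m,z,t):
    cn=max(cv2.findContours(m.astype(np.uint8),cv2.RETR_EXTERNAL,cv2.CHAIN_APPROX_NONE)[0],key=len).reshape(-1,2)
    c,sz,a=cv2.minAreaRect(onz(d,cn,z)[:,:2].astype(np.float32));print(t,z,np.round(c,1),np.round(sz,1),round(a,1),cn.min(0),cn.max(0))
near=(np.hypot(C[...,0]-534,C[...,1]-50)<95)
w=near&(h[...,0]<16)&(h[...,1]>120)&(h[...,2]>50)
rect(w,22,'cradle')
T=near&(C[...,2]>60)&(C[...,2]<135)&(h[...,2]>90)&(h[...,1]<60)
zz=np.median(C[T][:,2]);print('cantop z',zz);rect(T,zz,'can')
np.savez('wl.npz',**{k:d[k] for k in('frame','z_map','K','D','R','t')})
E
python3 look.py w3.png
```

```text
time: 6.85
tool_pos: [423.3, 276.4, 63.4]
orientation: [3.141, 0.003, -2.647]
wrist_force: [0.1, 0.5, -5.1]
width: 59.0
gripper_force: 67.5
time: 7.85
tool_pos: [533.7, 46.4, 59.4]
orientation: [-3.141, -0.001, -2.763]
wrist_force: [-0.5, 0.0, -4.8]
width: 59.1
gripper_force: 68.2
time: 8.05
tool_pos: [532.6, 49.5, 59.9]
orientation: [3.141, -0.001, -2.759]
wrist_force: [0.0, 0.9, -5.3]
width: 59.6
gripper_force: 68.2
[532.56188656  49.467207    59.89431636] 21.899293246879694 59.55817657518749
cradle 22 [501.7  37.1] [ 53.1 109.1] 21.9 [191 130] [363 211]
cantop z 116.49277927271503
can 116.49277927271503 [544.4  55.2] [53.1 53.1] 67.8 [214 253] [341 370]
```

View pics/w3.png

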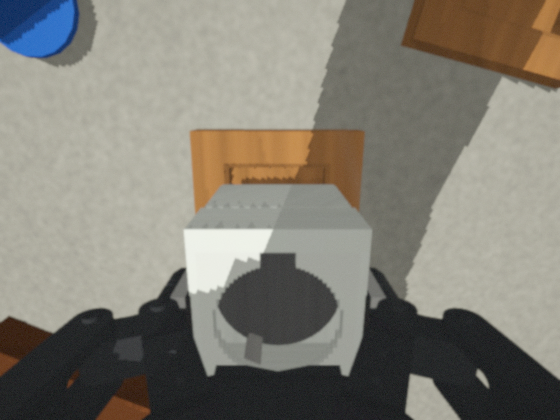

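The wrist view shows the canister held square over the cradle, whose far edge is at row 130 (columns 191–363). From that edge the cradle centre is (532.9, 49.6) at 21.9°. I need a shift of about +0.8 mm in x, then I'll lower it.

```bash
python3 -m handwheel '[[0,0,0,0.027,0.01,-0.4,1],[0,0,0,0,0,-0.6,1],[0,0,0,0,0,-0.4,1],[0,0,0,0,0,0,1],[0,0,0,0,0,0,1]]'
python3 -m handwheel '[[0,0,0,0,0,-0.1,1],[0,0,0,0,0,-0.1,1],[0,0,0,0,0,0,1]]'
python3 -m handwheel '[[0,0,0,0,0,-0.1,1],[0,0,0,0,0,-0.1,1],[0,0,0,0,0,0,1]]'
```

```text
time: 8.6
tool_pos: [533.7, 49.5, 18.3]
orientation: [3.141, -0.001, -2.759]
wrist_force: [-0.0, 0.3, -4.5]
width: 59.6
gripper_force: 67.9
time: 8.9
tool_pos: [534.0, 49.3, 12.3]
orientation: [3.142, 0.0, -2.76]
wrist_force: [0.3, 0.7, -6.2]
width: 59.1
gripper_force: 67.9
time: 9.2
tool_pos: [533.7, 49.2, 5.8]
orientation: [3.141, -0.001, -2.76]
wrist_force: [-1.4, -0.6, -5.1]
width: 59.6
gripper_force: 67.9
```

Already below the plate top (underside ≈13.5), with no contact force. On down.

```bash
python3 -m handwheel '[[0,0,0,0,0,-0.1,1],[0,0,0,0,0,-0.05,1],[0,0,0,0,0,0,1],[0,0,0,0,0,0,1]]'
python3 -m handwheel '[[0,0,0,0,0,-0.05,1],[0,0,0,0,0,-0.05,1],[0,0,0,0,0,0,1]]'
```

```text
time: 9.6
tool_pos: [533.9, 49.3, 1.9]
orientation: [3.142, -0.0, -2.76]
wrist_force: [1.2, 0.3, -4.1]
width: 59.2
gripper_force: 67.9
time: 9.9
tool_pos: [534.2, 49.3, 0.8]
orientation: [-3.141, 0.001, -2.76]
wrist_force: [-7.0, -1.3, 10.6]
width: 59.2
gripper_force: 69.5
```

```bash
python3 -m handwheel '[[0,0,0,0,0,0,0],[0,0,0,0,0,0,-0.5],[0,0,0,0,0,0,-1],[0,0,0,0,0,0,-1],[0,0,0,0,0,0.5,-1],[0,0,0,0,0,0.9,-1],[0,0,0,0,0,0.9,-1],[0,0,0,0,0,0.9,-1],[0,0,0,0,0,0.9,-1],[0,0,0,0,0,0.9,-1]]'
python3 -m handwheel '[[0,0,0,0,0,0.9,-1],[0,0,0,0,0,0,-1],[0,0,0,0,0,0,-1]]'
cat > fit.py <<'E'
from h import *
s=arm.sense();print(s['tool_pos'],np.degrees(s['orientation'][2])%180,s['width'])
for n in('wrist','top'):
    d=cam(n);C=cloud(d);h=cv2.cvtColor(d['frame'],cv2.COLOR_RGB2HSV);save('fit_'+n+'.png',d['frame'])
    near=(np.hypot(C[...,0]-534,C[...,1]-50)<95)&(d['z_map']>0)
    def rect(m,z,t):
        cn=max(cv2.findContours(m.astype(np.uint8),cv2.RETR_EXTERNAL,cv2.CHAIN_APPROX_NONE)[0],key=len).reshape(-1,2)
        c,sz,a=cv2.minAreaRect(onz(d,cn,z)[:,:2].astype(np.float32));print(n,t,z,np.round(c,1),np.round(sz,1),round(a,1),cn.min(0),cn.max(0))
    rect(near&(h[...,0]<16)&(h[...,1]>120)&(h[...,2]>50),22,'cradle')
    T=near&(C[...,2]>66)&(C[...,2]<92)
    Q=C[T&(C[...,2]>72)];print('top z',np.percentile(Q[:,2],[10,50,90]).round(1)); A=np.c_[Q[:,:2]-[534,50],np.ones(len(Q))];print('plane',np.linalg.lstsq(A,Q[:,2],rcond=None)[0].round(3))
    rect(near&(C[...,2]>71)&(C[...,2]<90),78,'can')
    m=near&(h[...,2]<75)&(np.hypot(C[...,0]-534,C[...,1]-50)<45)
    rect(m,78,'mouth')
E
python3 fit.py
```

```text
time: 10.9
tool_pos: [534.0, 49.3, 151.2]
orientation: [-3.141, 0.001, -2.76]
wrist_force: [0.5, -0.1, 0.3]
width: 85.4
gripper_force: 0.0
time: 11.2
tool_pos: [534.4, 49.3, 177.0]
orientation: [-3.141, 0.002, -2.76]
wrist_force: [-0.2, -0.5, -0.3]
width: 85.7
gripper_force: 0.0
[534.37836657  49.32956179 177.01699996] 21.87616203454172 85.65032616343693
wrist cradle 22 [532.8  49.5] [119.1 108.4] 21.7 [222 122] [334 238]
top z [77.7 78.7 79.6]
plane [4.0000e-03 0.0000e+00 7.8569e+01]
wrist can 78 [533.8  49.7] [70.1 60.2] 21.9 [242 156] [314 236]
wrist mouth 78 [676.2 106.7] [178.8 362.8] 21.9 [ 98 266] [457 419]
top cradle 22 [528.8  -6.4] [70.6 19.6] 9.7 [285 213] [295 241]Traceback (most recent call last):
  File "fit.py", line 11, in <module>
    Q=C[T&(C[...,2]>72)];print('top z',np.percentile(Q[:,2],[10,50,90]).round(1)); A=np.c_[Q[:,:2]-[534,50],np.ones(len(Q))];print('plane',np.linalg.lstsq(A,Q[:,2],rcond=None)[0].round(3))
                                       ~~~~~~~~~~~~~^^^^^^^^^^^^^^^^^^^
    return _quantile_unchecked(
        a, q, axis, out, overwrite_input, method, keepdims, weights)
    return _ureduce(a,
                    func=_quantile_ureduce_func,
    ...<5 lines>...
                    overwrite_input=overwrite_input,
                    method=method)
    r = func(a, **kwargs)
    result = _quantile(arr,
                       quantiles=q,
    ...<2 lines>...
                       out=out,
                       weights=wgt)
    slices_having_nans = np.isnan(arr[-1, ...])
                                  ~~~^^^^^^^^^
IndexError: index -1 is out of bounds for axis 0 with size 0
```

```bash
echo
```

```text
(no output)
```

View pics/fit_wrist.png

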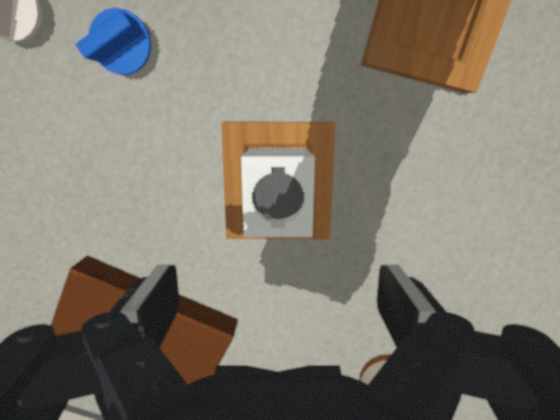

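The canister's top is level at z 78.6 and it sits at (533.8, 49.7), 21.9°, within 1.5 mm of the cradle, so it is fully down. Next, the lid.

```bash
python3 -m handwheel '[[0,0,-0.21,-0.19,-0.94,0,-1],[0,0,-0.21,-0.19,-0.94,0,-1],[0,0,-0.21,-0.19,-0.94,0,-1],[0,0,-0.21,-0.19,-0.94,0,-1],[0,0,-0.21,-0.19,-0.94,0,-1],[0,0,-0.21,-0.19,-0.94,0,-1],[0,0,-0.21,-0.19,-0.94,0,-1],[0,0,-0.21,-0.19,-0.94,0,-1],[0,0,-0.21,-0.19,-0.94,0,-1],[0,0,-0.21,-0.19,-0.94,0,-1]]'
python3 -m handwheel '[[0,0,0,0,0,0,-1],[0,0,0,0,0,0,-1]]'
cat > lid.py <<'E'
from h import *
s=arm.sense();print(s['tool_pos'],np.degrees(s['orientation'][2])%180,s['width'])
d=cam('wrist');C=cloud(d);save('lid.png',d['frame']);h=cv2.cvtColor(d['frame'],cv2.COLOR_RGB2HSV)
near=(np.hypot(C[...,0]-476.5,C[...,1]+232)<40)&(d['z_map']>0)
for lo,hi,z in((46,60,52),(14,60,22)):
    m=near&(C[...,2]>lo)&(C[...,2]<hi);cn=max(cv2.findContours(m.astype(np.uint8),cv2.RETR_EXTERNAL,cv2.CHAIN_APPROX_NONE)[0],key=len).reshape(-1,2)
    c,sz,a=cv2.minAreaRect(onz(d,cn,z)[:,:2].astype(np.float32));print(z,np.round(c,1),np.round(sz,1),round(a,1),np.percentile(C[m][:,2],[5,50,95]).round(1),cn.min(0),cn.max(0))
E
python3 lid.py
```

```text
time: 12.3
tool_pos: [476.1, -233.6, 174.8]
orientation: [3.141, -0.001, -3.054]
wrist_force: [0.5, -0.2, 1.4]
width: 85.7
gripper_force: 0.0
time: 12.5
tool_pos: [476.4, -232.8, 174.9]
orientation: [3.14, -0.001, -3.054]
wrist_force: [0.4, 0.1, 1.6]
width: 85.3
gripper_force: 0.0
[ 476.37124005 -232.84937708  174.89340465] 5.009754853484026 85.30253200335116
52 [ 473.9 -234.4] [49.8 13.6] 4.6 [51.  52.6 53.9] [268 162] [283 215]
22 [ 474.9 -234.7] [55.8 56.8] 51.4 [21.7 23.3 53.5] [248 156] [303 215]
```

View pics/lid.png

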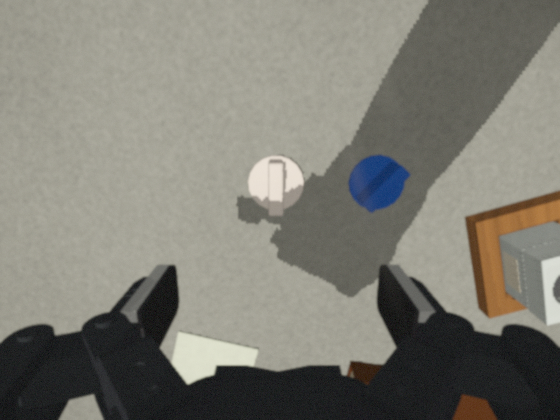

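Lid bar at (275,188): centre (474.3, −234.5), 4.6°, 50x14 mm as specified. The blue one at (378,182) stays clear. I'll correct, half-close and go down.

```bash
python3 -m handwheel '[[0,0,-0.05,-0.07,-0.06,-0.7,-0.2],[0,0,0,0,0,-0.9,-0.2],[0,0,0,0,0,-0.9,-0.2],[0,0,0,0,0,-0.9,-0.2],[0,0,0,0,0,-0.9,-0.2],[0,0,0,0,0,-0.9,-0.2],[0,0,0,0,0,-0.5,-0.2],[0,0,0,0,0,0,-0.2],[0,0,0,0,0,0,-0.2]]' 60
python3 -m handwheel '[[0,0,0,0,0,-0.2,-0.2],[0,0,0,0,0,-0.17,-0.2],[0,0,0,0,0,0,-0.2]]'
```

```text
time: 13.45
tool_pos: [475.3, -234.2, 5.7]
orientation: [-3.141, 0.0, -3.059]
wrist_force: [-0.5, -0.1, -0.1]
width: 51.2
gripper_force: 0.0
time: 13.75
tool_pos: [474.8, -234.5, -6.5]
orientation: [3.141, -0.0, -3.06]
wrist_force: [-0.7, 0.6, 0.1]
width: 51.2
gripper_force: 0.0
```

```bash
python3 -m handwheel '[[0,0,0,0,0,-0.13,-0.2],[0,0,0,0,0,0,0],[0,0,0,0,0,0,0.3],[0,0,0,0,0,0,1],[0,0,0,0,0,0,1],[0,0,0,0,0,0,1],[0,0,0,0,0,0,1]]' 70
```

```text
time: 14.45
tool_pos: [475.1, -234.7, -9.8]
orientation: [-3.141, 0.0, -3.06]
wrist_force: [-0.3, -0.7, 2.6]
width: 12.7
gripper_force: 68.6
```

```bash
python3 -m handwheel '[[0,0,0,0,0,0.5,1],[0,0,0,0,0,0.9,1],[0,0,0,0,0,0.9,1],[0,0,0,0,0,0.9,1],[0,0,0,0,0,0.8,1],[0,0,0,0,0,0,1]]'
python3 -m handwheel '[[0,0,0.21,0.2,0.95,0,1],[0,0,0.21,0.2,0.95,0,1],[0,0,0.21,0.2,0.95,0,1],[0,0,0.21,0.2,0.95,0,1],[0,0,0.21,0.2,0.95,0,1],[0,0,0.21,0.2,0.95,0,1],[0,0,0.21,0.2,0.95,0,1],[0,0,0.21,0.2,0.95,0,1],[0,0,0.21,0.2,0.95,0,1],[0,0,0.21,0.2,0.95,0,1]]'
python3 -m handwheel '[[0,0,0,0,0,0,1],[0,0,0,0,0,0,1]]'
cat > ins.py <<'E'
import sys
from h import *
s=arm.sense();p=s['tool_pos'];print(p,np.degrees(s['orientation'][2])%180,s['width'])
d=cam('wrist');C=cloud(d);save(sys.argv[1],d['frame']);h=cv2.cvtColor(d['frame'],cv2.COLOR_RGB2HSV)
zb=p[2]+9.8+22; print('disc top z exp',zb)
near=(np.hypot(C[...,0]-p[0],C[...,1]-p[1])<40)&(d['z_map']>0)
m=near&(abs(C[...,2]-zb)<7)&(h[...,2]>90)
print('disc n',m.sum(),np.median(C[m][:,2]))
cn=max(cv2.findContours(m.astype(np.uint8),cv2.RETR_EXTERNAL,cv2.CHAIN_APPROX_NONE)[0],key=len).reshape(-1,2)
q=onz(d,cn,zb)[:,:2];u=np.array([.928,.373]);v=np.array([-.373,.928])
f=lambda q:((q-[533.8,49.7])@np.c_[u,v])
w=f(q);print('disc uv',w.min(0).round(1),w.max(0).round(1),cn.min(0),cn.max(0),'tcp',f(p[None,:2]).round(1))
nr=(np.hypot(C[...,0]-534,C[...,1]-50)<60)&(abs(C[...,2]-78.5)<4)&(d['z_map']>0)
w=f(C[nr][:,:2]);print('can uv',np.percentile(w,[1,99],axis=0).round(1),'z',np.median(C[nr][:,2]))
E
python3 ins.py ins1.png
```

```text
time: 15.05
tool_pos: [476.3, -235.2, 114.3]
orientation: [-3.139, 0.005, -3.06]
wrist_force: [0.9, 1.0, -1.1]
width: 12.5
gripper_force: 68.3
time: 16.05
tool_pos: [534.6, 51.7, 109.5]
orientation: [3.141, -0.001, -2.766]
wrist_force: [0.5, -1.1, -0.8]
width: 13.0
gripper_force: 68.4
time: 16.25
tool_pos: [534.4, 50.9, 109.4]
orientation: [3.141, -0.001, -2.766]
wrist_force: [0.6, 0.4, -1.1]
width: 12.9
gripper_force: 68.5
[534.42866728  50.91740165 109.37202713] 21.542887988206928 12.93640324272215
disc top z exp 141.17202712650476
disc n 3571 141.83750111983082
disc uv [-27.8 -26.4] [10.5 29. ] [219 208] [335 284] tcp [[1.  0.9]]
can uv [[-34.7 -29.7]
 [  0.4  29.8]] z 78.71004294267738
```

View pics/ins1.png

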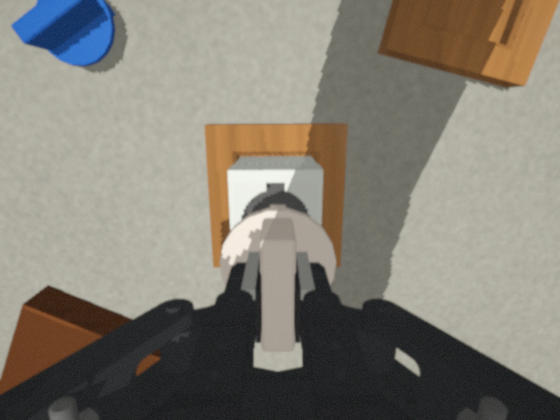

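The lid is seated square in the grip: its disc is at columns 219–335 and level at z 141.8. It sits 1.3 mm off along the canister's y. I'll correct that and lower it.

```bash
python3 -m handwheel '[[0,0,0.04,0.017,-0.04,-0.4,1],[0,0,0,0,0,-0.6,1],[0,0,0,0,0,-0.3,1],[0,0,0,0,0,0,1],[0,0,0,0,0,0,1]]'
python3 -m handwheel '[[0,0,0,0,0,-0.15,1],[0,0,0,0,0,-0.15,1],[0,0,0,0,0,0,1]]'
```

```text
time: 16.8
tool_pos: [535.3, 48.9, 71.0]
orientation: [3.142, -0.0, -2.762]
wrist_force: [0.2, -0.5, -1.3]
width: 12.6
gripper_force: 68.5
time: 17.1
tool_pos: [535.1, 49.3, 61.4]
orientation: [3.141, -0.001, -2.761]
wrist_force: [-0.1, -0.1, -1.1]
width: 12.6
gripper_force: 68.5
```

```bash
python3 -m handwheel '[[0,0,0,0,0,-0.1,1],[0,0,0,0,0,-0.1,1],[0,0,0,0,0,0,1],[0,0,0,0,0,0,1]]'
python3 -m handwheel '[[0,0,0,0,0,-0.07,1],[0,0,0,0,0,-0.04,1],[0,0,0,0,0,0,1]]'
```

```text
time: 17.5
tool_pos: [535.3, 49.3, 55.8]
orientation: [3.142, -0.0, -2.761]
wrist_force: [0.2, 1.1, -0.8]
width: 12.6
gripper_force: 68.5
time: 17.8
tool_pos: [535.3, 49.3, 52.4]
orientation: [3.141, -0.0, -2.761]
wrist_force: [0.0, -0.5, -1.0]
width: 12.8
gripper_force: 68.5
```

```bash
python3 -m handwheel '[[0,0,0,0,0,-0.03,1],[0,0,0,0,0,0,1],[0,0,0,0,0,0,1]]'; python3 ins.py ins2.png
```

```text
time: 18.1
tool_pos: [535.4, 49.3, 52.2]
orientation: [-3.141, 0.0, -2.761]
wrist_force: [-2.8, -0.0, 5.1]
width: 12.9
gripper_force: 69.2
[535.44021484  49.25867348  52.1683062 ] 21.789580786923977 12.892770860650748
disc top z exp 83.96830620059475
disc n 7460 79.72591107327837
disc uv [-36.4 -28.9] [16.5 29. ] [215 189] [341 294] tcp [[ 1.4 -1. ]]
can uv [[-34.9 -29.8]
 [ 15.7  29.9]] z 78.69262323384788
```

The cover touches the rim exactly at the expected height (52.2, about 6 N). Now I twist clockwise 38.4°.

```bash
python3 -m handwheel '[[0,0,0,0,0,0,1],[0,0,-0.6,0,0,0,1],[0,0,-0.6,0,0,0,1],[0,0,-0.6,0,0,0,1],[0,0,-0.6,0,0,0,1],[0,0,0,0,0,0,1]]'
python3 -m handwheel '[[0,0,-0.6,0,0,0,1],[0,0,-0.6,0,0,0,1],[0,0,-0.6,0,0,0,1],[0,0,-0.6,0,0,0,1],[0,0,0,0,0,0,1],[0,0,0,0,0,0,1],[0,0,0,0,0,0,1]]'
cat > fin.py <<'E'
from h import *
s=arm.sense();p=s['tool_pos'];print(p,np.degrees(s['orientation']),s['width'],s['gripper_force'],s['wrist_force'],s['torque'])
d=cam('wrist');C=cloud(d);h=cv2.cvtColor(d['frame'],cv2.COLOR_RGB2HSV);save('fin.png',d['frame'])
near=(np.hypot(C[...,0]-534,C[...,1]-50)<70)&(d['z_map']>0)
def ed(m,z):
    cn=max(cv2.findContours(m.astype(np.uint8),cv2.RETR_EXTERNAL,cv2.CHAIN_APPROX_NONE)[0],key=len).reshape(-1,2);return cv2.minAreaRect(onz(d,cn,z)[:,:2].astype(np.float32)),cn.min(0),cn.max(0)
print('can+disc',ed(near&(C[...,2]>75)&(C[...,2]<88),78.5))
print('disc z',[C[y,x].round(1).tolist() for y,x in((215,250),(215,310),(240,240),(240,320))])
print('cradle',ed(near&(h[...,0]<16)&(h[...,1]>120)&(h[...,2]>50),22))
m=near&(abs(C[...,2]-114)<4)&(h[...,1]<70)&(h[...,2]>90);print('bar',ed(m,114))
E
python3 fin.py
```

```text
time: 18.75
tool_pos: [535.8, 49.4, 52.1]
orientation: [3.141, 0.001, -3.097]
wrist_force: [-0.9, 0.2, 5.1]
width: 13.1
gripper_force: 69.3
time: 19.45
tool_pos: [535.8, 49.2, 52.2]
orientation: [3.141, 0.001, 2.854]
wrist_force: [-0.9, -0.6, 5.3]
width: 12.6
gripper_force: 69.4
[535.77087526  49.16636192  52.16527148] [1.79993149e+02 5.84648902e-02 1.63545329e+02] 12.551532701413453 69.37456727027893 [-0.87509267 -0.56337954  5.34447296] [-0.03270967  0.17403297  0.0532228 ]
can+disc (((533.3640747070312, 49.9242057800293), (70.68451690673828, 60.406951904296875), 20.416349411010742), array([185, 165], dtype=int32), array([366, 294], dtype=int32))
disc z [[508.2, 44.2, 81.3], [516.9, 71.0, 78.8], [517.1, 36.9, 85.9], [528.1, 72.3, 84.6]]
cradle (((530.46484375, 56.8228759765625), (119.32304382324219, 94.30921936035156), 22.187166213989258), array([174, 111], dtype=int32), array([385, 262], dtype=int32))
bar (((533.9801025390625, 49.92863464355469), (14.163116455078125, 50.34098434448242), 73.52950286865234), array([259, 236], dtype=int32), array([296, 350], dtype=int32))
```

View pics/fin.png

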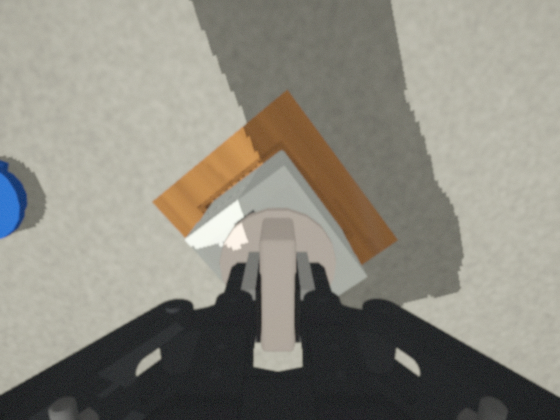

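The bar is at 163.5°, centred at (534.0, 49.9). The canister is at 20.4°, so the lid has turned about 37° and the ring is at about 0.52. Everything is within limits, so I'm handing it in.

```bash
python3 -c "
from workcell import workorder;print(workorder.sign_off())"
```

```text
the job is handed in; nothing more can be done
None
```

The job is handed in, with no verdict returned: the canister is fully down in the right-hand cradle, and the lid is on its rim, turned about 37° to the vent position (ring about 0.52 rad by my measurement) and still gripped.

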